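Hold the tall coil over the coil meter's pick-up loop

ROBOT

A 6-joint arm with a two-finger parallel gripper is mounted at the origin on the work surface. World frame = base frame: x ahead of the robot, y to its left, z up, the work surface at z = 0. Lengths are in m, angles in degrees, forces in N, time in s.
With the tool pointing down it reaches from about 0.325 to 0.85 m from the base axis. Payload 15.5 kg.
Tool frame: the origin (TCP) lies at the very end of the fingers, on their centre line; the grasp point (between the pads) lies arm.grip_depth behind it (arm.grip_depth is the distance from the TCP to the grasp point, in m); z points along the fingers, y is the direction in which the jaws open and shut (so a half turn about z gives the same grasp; the last joint's range is limited). The gripper opens to 91 mm and grips with 3 to 60 N. Pads are 32 mm wide; open, the fingers measure 118 mm over their backs; the gripper's body (76 mm by 178 mm) begins 60 mm behind the grasp point.
Start: joints at [70.331, 28.281, 77.091, -0, 74.628, -5.472], TCP at [0.153, 0.606, 0.214] pointing down, gripper open.
Joint ranges: [-166.48, 166.48], [-47.26, 123.95], [12.59, 153.08], [-70.14, 250.14], [6.76, 159.57], [-176.63, 176.63]. Speed limits (degrees/s): [108.29, 108.29, 147.25, 172.46, 172.46, 172.46].

INTERFACE

Orientations are given as a 3x3 rotation matrix whose columns are the frame's x, y, z axes.
In Python, from rig import arm gives the robot as it stands. Calls block until the motion is done:
- arm.move_to(position, orientation): joint-space move of the TCP to a pose.
- arm.move_l(position, orientation=None, feed=0.15): straight line of the TCP; orientation=None keeps the orientation; feed is the mean speed in m/s.
- arm.move_joints(angles): joint-space move.
- arm.grip(opening): finger opening in m; the grip force is fixed at half the most; returns when the fingers have stopped.
- arm.sleep(seconds).
- arm.solve_ik(position, orientation): joint angles nearest the present ones, or None.
- arm.snapshot(name): name is "side" or "top"; returns the picture (400x640x3 uint8, red, green, blue); there is no depth.
- arm.get_calibration(name): a dict with "intrinsics" (3x3 intrinsics, pixels), "k1" (the pictures are not rectified: a ray, as slopes to the right and down, at radius r is drawn at 1 + k1 r^2 times it, then the intrinsics apply), "cam_to_world" (4x4, takes a point from camera to world coordinates). Camera axes: x right, y down, z forward; pixel columns grow to the right and rows downward; lengths in m; the calibration is good to about 2 mm. A picture is of the moment at which its call begins. get_calibration takes no time and is no camera call.
A pose or a line that the arm cannot do raises arm.Unreachable and nothing moves.
- arm.sign_off(): hands the job in, once; it reports no verdict.
Readings, each from a call of its own:
- arm.current_t(): time.
- arm.current_joint_positions(): joint angles.
- arm.current_dq(): joint speeds.
- arm.current_tau(): joint torques, N m.
- arm.current_ee_pos(): TCP position.
- arm.current_tool_rot(): TCP orientation.
- arm.current_force(): force on the tool from outside, world axes, zero at the start.
- arm.current_torque(): the same for the moment, N m.
- arm.current_width(): finger opening in m.
Only numpy, scipy, OpenCV 4.12 (cv2) and the standard library are available. Lean on these libraries where they do the work, as an engineer would, in place of code of your own. Each camera call takes 0.05 s, during which the arm holds its last target. There are 200 camera calls.

TASK

Slide the tallest of the three wound coils straight up off its post, keeping it upright, carry it to the coil meter and hold it level and still in the air, centred over the meter's round copper pick-up loop with its lower end about 30 mm above the loop. Never let the coil touch the meter, and leave the other two coils, the screwdriver and the mug where they are. Finish while still holding the coil there in the gripper: do not put it down or let go.

Things in the scene. Friction and masses are not known exactly. Their poses are not given: they have to be found in the camera images.
- coil_tall: The tallest coil: copper wire wound on a black tube, an upright hollow cylinder 50 mm in outer diameter, 34 mm bore, 72 mm tall, 140 to 280 g; the other two coils have the same diameter. Origin at the centre of its lower end, z along its axis, upward. At the start it sits on the base plate of the stand, loosely (5 mm play all round) over one of the three posts, chosen at random. It may be gripped anywhere on its outside, across its diameter.
- coil_mid: A bystander coil of the same make and diameter, 48 mm tall, origin at the centre of its lower end, on another post of the stand.
- coil_low: A bystander coil of the same make and diameter, 34 mm tall, origin at the centre of its lower end, on the remaining post of the stand.
- stand: Coil stand, fixed: a wooden base plate 90 mm (its x) by 300 mm (its y) by 14 mm thick with three upright white posts in a row along its y, at y = -100, 0 and +100 mm. Posts are 24 mm in diameter, their tops rounded down to 14 mm, and end 92 mm above the work surface. Origin at the centre of the underside. Its yaw varies, and it may be left or right of the robot.
- meter: Coil meter, fixed: a low grey case 180 mm (its x) by 140 mm (its y), its flat top 50 mm above the work surface; its front with the display and small knob (58 mm high) is on the -x side. Further back on the top is a white disc 84 mm across carrying the copper pick-up loop. Origin at the centre of the underside. It stands on the other side from the stand; its yaw varies.
- loop (a point): Centre of the pick-up loop on the meter, level with the top of the loop's wire, 58 mm above the work surface and 35 mm along the meter's +x from its origin. The copper loop is 60 mm across, lying flat. Its z axis points up.
- screwdriver: Bystander: a stubby screwdriver 110 mm long lying on the table near the robot; origin at the middle of its underside.
- mug: Bystander: a white mug 76 mm across, 85 mm tall, standing at the far side; origin at the centre of its underside.
Mind the look-alikes: they are no part of the job. Several things have the shape of the meter; the one meant has the colours described above.

How it is judged:
By the outcome, as a careful person would: the job done as asked, in the order asked, and still so for the second after the job is handed in, while the arm keeps its last pose, push and grip.
It also fails if it takes over 45 s, if anything falls off the work surface, if the arm or the gripper's body presses on something with over 40 N, if the wrist force passes 120 N, or if a joint passes its speed limit or range.

## Working session

There is one attempt and no reset: what is moved stays moved. The work goes in short steps, each a Python script; the robot and the scene stay as the last script left them, time stands still between calls to the robot, and variables do not carry over. Pictures are saved under pics/ and viewed, about 8 in all and at most 12, crops included, and the job is handed in when it is done.

```bash
mkdir -p pics; ls
python3 - <<'E'
from rig import arm
import cv2,numpy as np
np.set_printoptions(precision=4,suppress=True)
print(arm.current_t(),arm.grip_depth,arm.current_tool_rot(),arm.current_width())
for n in("top","side"):
    im=arm.snapshot(n);cv2.imwrite(f"pics/{n}0.png",im[...,::-1]);print(n,arm.get_calibration(n))
E
```

```text
pics
0.0 0.0188 [[-0.9695  0.2453 -0.0004]
 [ 0.2453  0.9695 -0.0012]
 [ 0.0001 -0.0013 -1.    ]] 0.09085955252650868
top {'intrinsics': array([[406.0089,   0.    , 317.3961],
       [  0.    , 406.0089, 201.9932],
       [  0.    ,   0.    ,   1.    ]]), 'k1': -0.08125709457192358, 'cam_to_world': array([[-0.0195, -0.9892,  0.1451,  0.396 ],
       [-0.9998,  0.0191, -0.004 ,  0.0762],
       [ 0.0012, -0.1451, -0.9894,  1.0764],
       [ 0.    ,  0.    ,  0.    ,  1.    ]])}
side {'intrinsics': array([[465.3643,   0.    , 313.9266],
       [  0.    , 465.3643, 205.0456],
       [  0.    ,   0.    ,   1.    ]]), 'k1': -0.003348583682128752, 'cam_to_world': array([[-0.9991, -0.0137,  0.041 ,  0.4677],
       [-0.0393,  0.6814, -0.7308,  0.8226],
       [-0.0179, -0.7318, -0.6813,  0.7763],
       [ 0.    ,  0.    ,  0.    ,  1.    ]])}
```

View pics/top0.png

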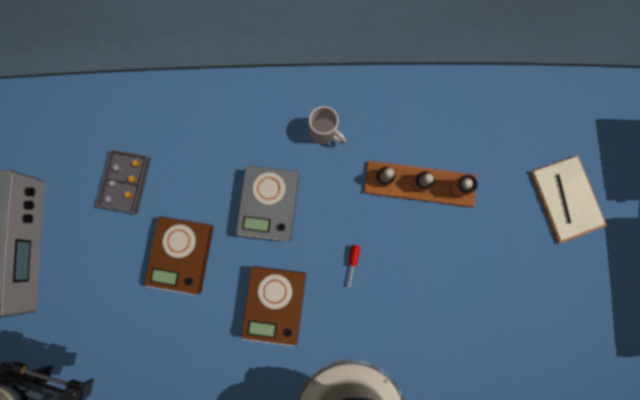

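View pics/side0.png

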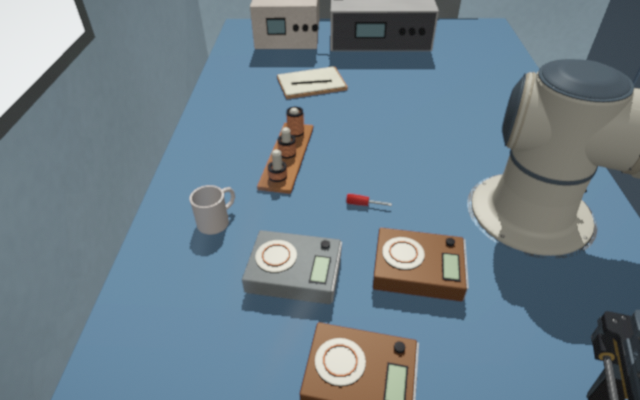

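The top view shows the grey meter with its loop near (268,188) and brown look-alikes at (178,255) and (274,305). The stand is at (420,184), and its tallest coil seems to be the right one, at about (466,185) in top and (295,120) in side. I'll measure and zoom in.

```bash
cat > h.py <<'E'
import cv2,numpy as np
np.set_printoptions(precision=4,suppress=True)
from rig import arm
def ray(n,uv):
    c=arm.get_calibration(n);K=c["intrinsics"];T=c["cam_to_world"]
    p=cv2.undistortPoints(np.float64(uv).reshape(-1,1,2),K,np.array([c["k1"],0,0,0.]))[:,0]
    d=np.c_[p,np.ones(len(p))]@T[:3,:3].T
    return T[:3,3],d
def onz(n,uv,z):
    o,d=ray(n,uv);return o+d*((z-o[2])/d[:,2])[:,None]
def proj(n,P):
    c=arm.get_calibration(n);T=np.linalg.inv(c["cam_to_world"])
    return cv2.projectPoints(np.float64(P).reshape(-1,1,3),cv2.Rodrigues(T[:3,:3])[0],T[:3,3],c["intrinsics"],np.array([c["k1"],0,0,0.]))[0][:,0]
E
python3 - <<'E'
from h import *
t=cv2.imread("pics/top0.png");s=cv2.imread("pics/side0.png")
# disc of the grey meter, both views
for n,im,(x0,y0,x1,y1) in(("top",t,(245,166,295,212)),("side",s,(250,232,304,278))):
    c=im[y0:y1,x0:x1].astype(int)
    m=((c.min(2)>150)|((c[...,2]-c[...,0])>40)).astype(np.uint8)
    cs=max(cv2.findContours(m,cv2.RETR_EXTERNAL,cv2.CHAIN_APPROX_NONE)[0],key=cv2.contourArea)
    P=onz(n,cs[:,0]+[x0,y0],0.053)[:,:2].astype(np.float32)
    e=cv2.fitEllipse(P*1000);print(n,"disc mm",e)
# stand plate in top
hsv=cv2.cvtColor(t,cv2.COLOR_BGR2HSV)
m=cv2.inRange(hsv,(0,120,40),(22,255,255));m[:,:355]=0;m[:, 485:]=0;m[:150]=0;m[215:]=0
pts=cv2.findNonZero(m)[:,0]
P=onz("top",pts,0.014)[:,:2].astype(np.float32)*1000
print("stand",cv2.minAreaRect(P))
a=cv2.resize(t[150:215,355:485],None,fx=6,fy=6,interpolation=cv2.INTER_CUBIC)[:,:780]
b=cv2.resize(s[90:200,250:330],None,fx=3.5,fy=3.5,interpolation=cv2.INTER_CUBIC)[:200]
b=cv2.resize(s[100:196,250:330],None,fx=2,fy=2,interpolation=cv2.INTER_CUBIC)
o=np.zeros((390+192,780,3),np.uint8);o[:390]=a;o[390:,:160]=b
mm=cv2.resize(m[150:215,355:485],None,fx=2.9,fy=2.9);o[390:390+mm.shape[0],200:200+mm.shape[1]]=mm[...,None]
cv2.imwrite("pics/c1.png",o)
E
```

```text
top disc mm ((584.715087890625, 196.25135803222656), (73.9642562866211, 75.42314147949219), 3.1203665733337402)
side disc mm ((570.8206787109375, 193.66546630859375), (105.65032958984375, 116.9393310546875), 34.43885803222656)
stand ((596.3571166992188, -204.7100372314453), (295.4915466308594, 86.57678985595703), 81.49807739257812)
```

View pics/c1.png

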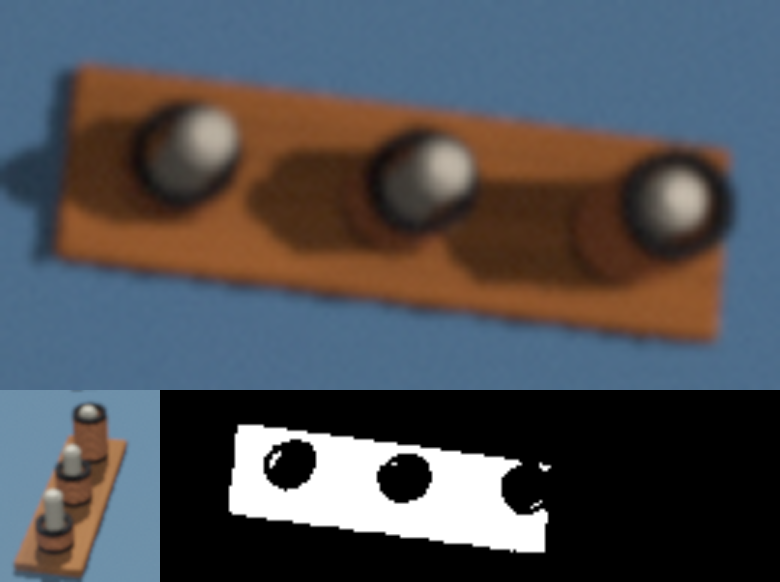

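The crop confirms the tall coil is on the right post, with its ring centre at top px ≈(467.8,183.8). Next I cross-check it and fix the side-view disc mask.

Run:
```python
from h import *
t=cv2.imread("pics/top0.png");s=cv2.imread("pics/side0.png")
c=s[238:274,252:300].astype(int)
m=((c.min(2)>165)|((c[...,2]-c[...,0])>30)).astype(np.uint8)
cs=max(cv2.findContours(m,cv2.RETR_EXTERNAL,cv2.CHAIN_APPROX_NONE)[0],key=cv2.contourArea)
print("side",cv2.fitEllipse(onz("side",cs[:,0]+[252,238],.053)[:,:2].astype(np.float32)*1000))
# copper loop in both views
for n,im,(x0,y0,x1,y1) in(("top",t,(248,168,290,208)),("side",s,(252,238,300,274))):
    c=im[y0:y1,x0:x1].astype(int); m=(c[...,2]-c[...,0])>35
    h=cv2.convexHull(np.argwhere(m)[:,::-1].astype(np.int32))[:,0]+[x0,y0]
    print(n,"loop",m.sum(),cv2.fitEllipse(onz(n,h,.057)[:,:2].astype(np.float32)*1000))
# meter case top (grey) in the top view: yaw
print("tallring top",onz("top",[[467.6,183.6]],.086))
b=np.array([88,411])/2+[250,100-195]; print("tall top, side",onz("side",[b],.088))
print(proj("side",[[.5816,-.3036,.086]]),proj("top",[[.5816,-.3036,.086]]))
for a in(8.5,-171.5):
    a=np.radians(a);y=np.array([np.cos(a),-np.sin(a),0]);z=np.array([0,0,-1.]);R=np.c_[np.cross(y,z),y,z]
    for p in((.5816,-.3036,.2),(.5816,-.3036,.045),(.585,.196,.2)):print(arm.solve_ik(np.array(p),R))
```

```text
side ((583.5301513671875, 196.6618194580078), (85.01396942138672, 85.64089965820312), 121.06185913085938)
top loop 198 ((584.9947509765625, 195.9993438720703), (61.4903564453125, 62.268558502197266), 114.5347671508789)
side loop 138 ((583.3887939453125, 199.6088409423828), (57.99020004272461, 59.06929016113281), 4.224279403686523)
tallring top [[ 0.5807 -0.306   0.086 ]]
tall top, side [[ 0.5798 -0.3001  0.088 ]]
[[293.4658 110.4588]] [[466.6312 183.2456]]
[-32.7771  31.5313  73.3428  -0.      75.1259 -24.2771]
[-32.7771  41.3109  81.4631  -0.      57.226  -24.2771]
[12.9795 28.3741 79.3002 -0.     72.3258 21.4795]
[-32.7771  31.5313  73.3428  -0.      75.1259 155.7229]
[-32.7771  41.3109  81.4631  -0.      57.226  155.7229]
[  12.9795   28.3741   79.3002   -0.       72.3258 -158.5205]
```

```bash
cat >> h.py <<'E'
a=np.radians(8.5);y=np.array([np.cos(a),-np.sin(a),0]);z=np.array([0,0,-1.]);R=np.c_[np.cross(y,z),y,z]
E
python3 - <<'E'
from h import *
arm.move_to(np.array([.581,-.304,.21]),R)
arm.move_l(np.array([.581,-.304,.046]),feed=.1)
print(arm.current_ee_pos(),arm.current_force(),arm.current_t())
a=arm.snapshot("side")[60:210,220:380];b=arm.snapshot("top")[120:240,380:540]
cv2.imwrite("pics/d.png",np.vstack([cv2.resize(i,None,fx=2.2,fy=2.2,interpolation=2) for i in(a,b)])[...,::-1])
E
```

```text
[ 0.5813 -0.3042  0.0466] [-0.2607  0.1553 -0.8615] 5.3917
```

View pics/d.png

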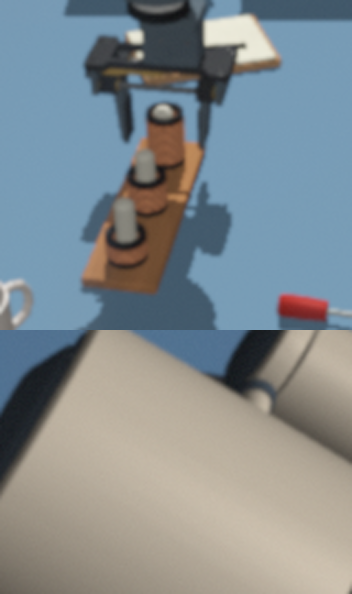

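The side crop shows the tall coil centred between the fingers, with the tips (crop 125,140 and 203,145) about mid-height on the coil and nothing touched. The top camera is blocked by the arm. Now I grip and lift.

Run:
```python
from h import *
arm.grip(.044); print(arm.current_width(),arm.current_force(),arm.current_ee_pos())
p=arm.current_ee_pos()
arm.move_l(p+[0,0,.03],feed=.06); print(arm.current_force(),arm.current_width())
arm.move_l(p+[0,0,.155],feed=.12); print(arm.current_force(),arm.current_torque(),arm.current_width(),arm.current_ee_pos(),arm.current_t())
a=arm.snapshot("side")[20:220,200:380]
cv2.imwrite("pics/e.png",cv2.resize(a,None,fx=3,fy=3,interpolation=2)[...,::-1])
```

```text
0.048305471860068984 [ 1.0862 -0.5985  0.3733] [ 0.5811 -0.304   0.046 ]
[ 0.1317 -0.1604 -1.9882] 0.04860744335753496
[ 0.2828  0.4542 -3.2449] [-0.1247  0.0734 -0.0225] 0.04873871196257125 [ 0.5807 -0.3038  0.2001] 8.0583
```

View pics/e.png

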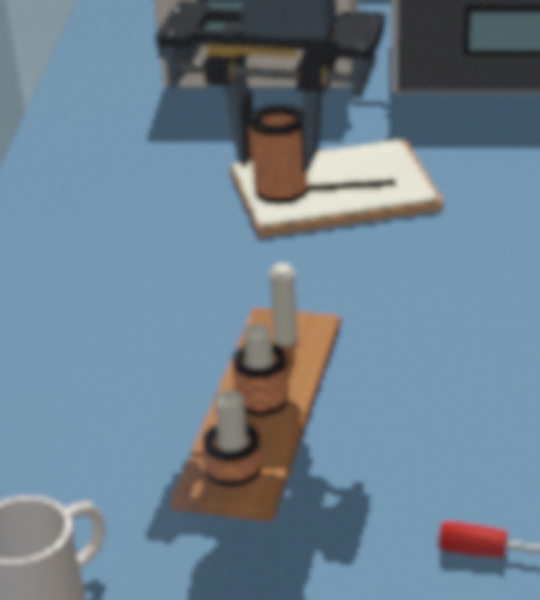

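The coil is off its post, upright, and the other two coils have not moved. I'll carry it level to above the loop, staying high, and measure it in the hand there.

Run:
```python
from h import *
arm.move_l(np.array([.5845,.197,.20]),R,feed=.15)
arm.sleep(.3)
p=arm.current_ee_pos();print(p,arm.current_tool_rot(),arm.current_width(),arm.current_t())
im=arm.snapshot("side")[...,::-1];cv2.imwrite("pics/f_side.png",im);cv2.imwrite("pics/f_top.png",arm.snapshot("top")[...,::-1])
q=proj("side",[p+[0,0,.04],p-[0,0,.032]]);print(q)
x0,y0=200,100
c=cv2.resize(im[y0:y0+200,x0:x0+180],None,fx=3,fy=3,interpolation=2)
t=cv2.resize(cv2.imread("pics/f_top.png")[120:260,200:340],None,fx=1.6,fy=1.6)
o=np.zeros((600,780,3),np.uint8);o[:,:540]=c;o[:t.shape[0],545:545+t.shape[1]]=t
cv2.imwrite("pics/f.png",o)
```

```text
[0.5845 0.1969 0.2   ] [[ 0.1479  0.989  -0.    ]
 [ 0.989  -0.1479 -0.    ]
 [-0.     -0.     -1.    ]] 0.04844917447716318 11.9
[[267.5811 185.0733]
 [270.86   214.163 ]]
```

View pics/f.png

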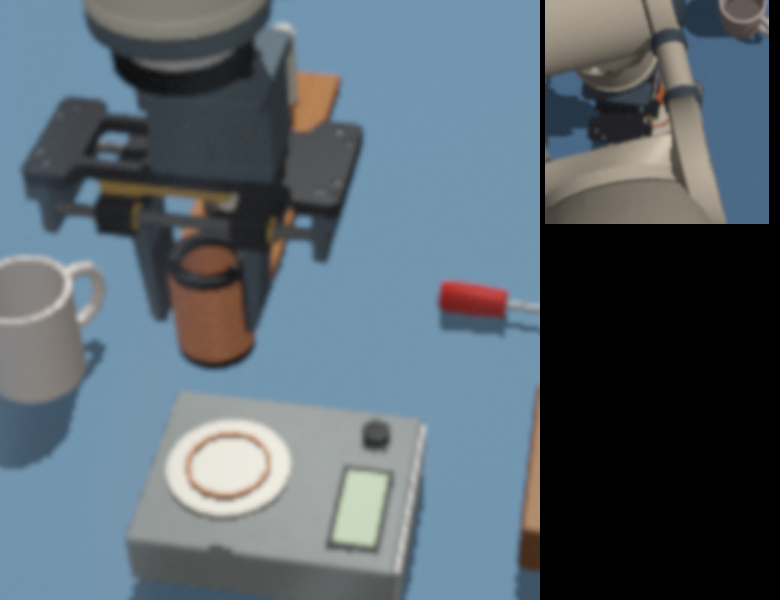

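The side view shows the coil upright over the meter's far half; the loop is at crop (228,464). I'll measure the coil's rims from edges, since the top camera is blocked.

Run:
```python
from h import *
im=cv2.imread("pics/f_side.png").astype(int)
rb=im[...,2]-im[...,0]; g=im.sum(2)//3
print("cols 252..288, rb / g")
for r in(190,195,200,205,210,213,216,219): print(r,rb[r,254:290].tolist())
for c in(266,268,270,272,274):
    print(c,"g top 176-194",g[176:196,c].tolist()," bottom 212-226",g[212:226,c].tolist(),"rb",rb[212:226,c].tolist())
p=np.array([.5845,.1969,.2]);th=np.linspace(0,2*np.pi,73)
ring=lambda h,r:proj("side",p+np.c_[r*np.cos(th),r*np.sin(th),0*th+h])
for h in(.04,-.032):
    e=ring(h,.025);print(h,"pred L,R,top,bottom",e[:,0].min(),e[:,0].max(),e[:,1].min(),e[:,1].max())
e=ring(.04,.017);print("bore",e.min(0),e.max(0))
print("d/dx",proj("side",p+[.001,0,-.032])-proj("side",p+[0,0,-.032]),"d/dy",proj("side",p+[0,.001,-.032])-proj("side",p+[0,0,-.032]))
```

```text
cols 252..288, rb / g
190 [-6, -1, -1, -5, -9, -8, -6, 4, 17, 28, 36, 43, 48, 54, 56, 57, 55, 52, 51, 47, 38, 23, 7, 1, -2, -2, -4, -12, -14, -15, -15, -15, -14, -12, -11, 3]
195 [-10, 3, 29, 43, 46, 41, 32, 22, 12, 7, 5, 3, 0, -2, -1, 2, 4, 6, 10, 17, 27, 32, 42, 51, 57, 54, 35, 1, -13, -15, -15, -15, -14, -12, -13, -20]
200 [-11, -8, 7, 32, 46, 50, 53, 56, 56, 58, 60, 63, 64, 65, 66, 68, 69, 71, 70, 68, 68, 69, 69, 69, 68, 64, 47, 14, -10, -14, -15, -14, -13, -17, -36, -53]
205 [-16, -30, -41, -27, 11, 44, 52, 55, 56, 57, 60, 62, 65, 65, 67, 69, 70, 72, 71, 70, 68, 69, 69, 67, 66, 64, 56, 33, 0, -14, -14, -18, -32, -50, -58, -60]
210 [-57, -57, -56, -51, -23, 22, 50, 56, 59, 59, 60, 62, 64, 65, 67, 69, 69, 71, 72, 71, 72, 70, 68, 69, 68, 67, 64, 53, 35, 16, -9, -41, -57, -59, -60, -61]
213 [-56, -57, -57, -53, -34, 4, 41, 54, 58, 59, 60, 63, 63, 65, 65, 68, 69, 70, 72, 71, 72, 70, 70, 68, 69, 68, 68, 67, 66, 56, 9, -43, -58, -60, -60, -60]
216 [-56, -57, -57, -57, -56, -43, -4, 41, 57, 61, 62, 64, 65, 66, 66, 67, 71, 72, 73, 73, 71, 71, 68, 68, 68, 67, 64, 58, 40, -6, -44, -56, -60
[... 971 characters left out ...]
, 83, 71, 52, 49, 50, 40, 36]  bottom 212-226 [94, 93, 92, 95, 95, 95, 93, 87, 68, 44, 65, 112, 141, 146] rb [72, 72, 70, 72, 73, 73, 72, 65, 53, 17, -27, -51, -59, -60]
274 g top 176-194 [65, 62, 61, 54, 41, 36, 55, 73, 82, 84, 84, 84, 81, 73, 56, 40, 39, 40, 33, 44]  bottom 212-226 [92, 91, 92, 91, 92, 91, 91, 81, 57, 42, 74, 118, 141, 146] rb [70, 72, 72, 72, 71, 71, 71, 63, 39, 2, -33, -52, -59, -60]
0.04 pred L,R,top,bottom 253.48673038892343 281.6343436617417 176.11200673905557 194.39837298821462
-0.032 pred L,R,top,bottom 257.5606098180016 284.1251434740391 205.097685487301 223.5731644873048
bore [257.9989 178.9309] [277.1364 191.3623]
d/dx [[-0.5283 -0.0077]] d/dy [[-0.0568  0.3697]]
```

The rim edges agree with the predicted pose to about 1 px. That puts the offset at about −1 mm in x, which matches the side view's own loop bias, and about −2 mm in y, with tilt around 1° or less. I'll correct y by +2 mm and lower the coil.

Run:
```python
from h import *
arm.move_l(np.array([.5845,.199,.20]),feed=.05)
arm.move_l(np.array([.5845,.199,.1205]),feed=.06)
arm.sleep(.5)
print(arm.current_ee_pos(),arm.current_force(),arm.current_width(),arm.current_dq(),arm.current_t())
im=arm.snapshot("side")[...,::-1];cv2.imwrite("pics/g_side.png",im)
p=arm.current_ee_pos();th=np.linspace(0,2*np.pi,73)
for n,c,r,h in(("coilbottom",p,.025,p[2]-.032),("loop",np.array([.5845,.197]),.03,.058)):
    e=proj("side",np.c_[c[0]+r*np.cos(th),c[1]+r*np.sin(th),0*th+h]);print(n,e.min(0),e.max(0))
x0,y0=220,140
cv2.imwrite("pics/g.png",cv2.resize(im[y0:y0+150,x0:x0+130],None,fx=4,fy=4,interpolation=2))
```

```text
[0.5845 0.199  0.1205] [-0.1809 -1.1338 -2.2563] 0.048364907968052775 [-0.0214  0.0854 -0.1015  0.0034 -0.0185  0.0258] 14.225
coilbottom [261.4236 234.3705] [286.4801 252.9521]
loop [260.5139 241.9803] [289.8758 264.1898]
```

View pics/g.png

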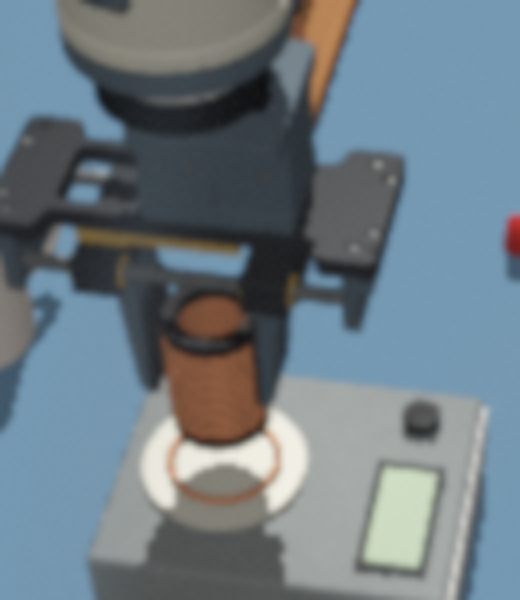

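Run:
```python
from h import *
im=cv2.imread("pics/g_side.png").astype(int);rb=im[...,2]-im[...,0]; g=im.sum(2)//3
for c in(272,274,276): print(c,"g 205-230",g[210:232,c].tolist()," g 244-270",g[244:270,c].tolist(),"rb",rb[244:270,c].tolist())
for r in(232,236,240,243,246,256): print(r,"rb",rb[r,254:296].tolist(),"g",g[r,254:296].tolist())
p=arm.current_ee_pos();th=np.linspace(0,2*np.pi,73)
for h,r in((.04,.025),(.04,.017)):
    e=proj("side",p+np.c_[r*np.cos(th),r*np.sin(th),0*th+h]);print(h,r,e.min(0),e.max(0))
```

```text
272 g 205-230 [70, 64, 49, 44, 65, 83, 88, 88, 88, 87, 87, 88, 86, 78, 66, 61, 58, 44, 42, 69, 87, 92]  g 244-270 [94, 90, 87, 91, 87, 72, 54, 101, 178, 219, 230, 225, 199, 151, 127, 125, 125, 125, 122, 113, 105, 109, 118, 124, 125, 126] rb [72, 70, 69, 70, 67, 55, 30, 10, 12, 13, 12, 12, 13, 12, 12, 11, 11, 12, 13, 26, 48, 44, 24, 13, 12, 11]
274 g 205-230 [69, 65, 51, 44, 65, 83, 87, 88, 87, 88, 87, 88, 85, 72, 55, 52, 53, 40, 45, 75, 92, 95]  g 244-270 [97, 96, 92, 95, 91, 77, 56, 91, 166, 212, 225, 206, 161, 130, 126, 125, 126, 126, 123, 115, 107, 107, 115, 123, 125, 126] rb [75, 73, 72, 74, 71, 58, 36, 11, 12, 13, 13, 13, 12, 12, 11, 11, 11, 11, 13, 25, 46, 49, 26, 13, 11, 12]
276 g 205-230 [68, 64, 56, 45, 58, 78, 84, 85, 85, 86, 84, 84, 77, 59, 40, 45, 47, 39, 52, 77, 93, 93]  g 244-270 [95, 98, 95, 96, 94, 79, 58, 103, 181, 220, 226, 203, 154, 126, 125, 126, 125, 125, 124, 116, 106, 105, 115, 123, 126, 126] rb [74, 75, 74, 73, 73, 61, 32, 11, 12, 13, 13, 13, 12, 11, 11, 11, 11, 11, 13, 26, 47, 49, 26, 13, 11, 11]
232 rb [-35, -20, -15, -10, -6, -4, 13, 42, 59, 67, 70, 68, 68,
[... 1555 characters left out ...]
, 12, 11, 7, 3, -2] g [152, 154, 155, 157, 163, 179, 200, 217, 220, 195, 140, 94, 84, 86, 88, 89, 88, 87, 87, 90, 92, 94, 95, 95, 92, 91, 86, 84, 83, 78, 64, 73, 142, 202, 228, 234, 235, 232, 223, 207, 186, 172]
256 rb [0, 8, 11, 12, 12, 12, 15, 29, 61, 44, 19, 14, 12, 12, 12, 13, 13, 13, 13, 13, 12, 13, 12, 12, 12, 13, 13, 13, 12, 12, 12, 12, 14, 22, 44, 52, 23, 14, 13, 12, 12, 12] g [167, 196, 219, 227, 229, 229, 223, 199, 172, 187, 214, 228, 231, 231, 229, 225, 215, 205, 199, 181, 161, 154, 154, 155, 163, 186, 201, 208, 220, 230, 234, 234, 232, 222, 198, 180, 209, 231, 236, 236, 236, 230]
0.04 0.025 [257.8114 208.6804] [284.2685 227.2316]
0.04 0.017 [262.0489 211.5466] [280.0398 224.1585]
```

The coil is within about 2 mm of the loop centre and level within about 1°. I'll apply a last small correction (+1 mm x, +1.5 mm y), check the full scene, then hand in.

Run:
```python
from h import *
arm.move_l(np.array([.5855,.2005,.1202]),feed=.02)
arm.sleep(1)
print(arm.current_ee_pos(),arm.current_force(),arm.current_width(),arm.current_dq(),arm.current_t())
cv2.imwrite("pics/h.png",arm.snapshot("side")[...,::-1])
```

```text
[0.5855 0.2005 0.1202] [-0.0739  0.6027 -1.6809] 0.04845290599648828 [-0.0222 -0.0962 -0.038  -0.0369  0.0078  0.03  ] 15.525
```

View pics/h.png

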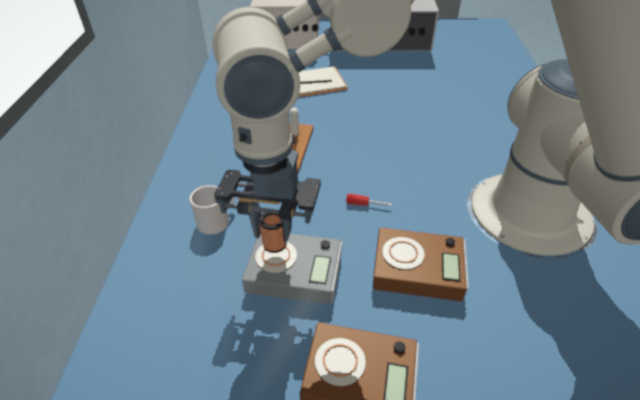

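The coil is held over the grey meter's loop (coil at 273,232), and the mug (210,210) and screwdriver (368,201) are where they started.

```bash
python3 -c "
from rig import arm
print(arm.sign_off(),arm.current_t())"
```

```text
the job is handed in; nothing more can be done
the job is handed in; nothing more can be done
```

I lifted the tall coil straight up off its post (the one farthest from the meter) and carried it level at height to the grey meter. I handed in at about 15.5 s, with the gripper still holding it over the loop.

**Last readings:** The TCP was at (0.5855, 0.2005, 0.1202), the arm was still, and the grip width was a steady 48.5 mm. The lower end should be at about z = 0.088, which is 30 mm above the loop. That height assumes the coil did not slip in the jaws while being lifted.

**Centring and tilt:** Both cameras put the loop at about (0.5845, 0.197), agreeing to 1–4 mm. The coil's rims in the side view suggested it sat 1–3 mm off the gripper centre and tilted no more than about 1.5°. I corrected x by 1 mm and y by 3.5 mm for this.

**Not fully checked:**
- **Coil position:** the arm blocked the top camera at the meter, so the coil's final position and height rest on the side view alone. I did not re-measure after the last 2 mm shift.
- **Other two coils:** they were undisturbed after the lift, but the gripper hid them in the final picture. The mug and screwdriver were visible and unmoved.

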